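# Close the bar clamp on two pine offcuts

## Task

Close the bench bar clamp on the two pine offcuts lying loose on its rail: press down the thumb release (the flat black pad just behind the upright of the sliding jaw) and keep it down while you push the jaw along the rail, until both offcuts are shut edge to edge against the jaw at the screw end with no gap left, then take the hand away so that the release springs up and the jaw stays locked there. Do it all by pressing and pushing with the fingertips: do not pick up the offcuts, and leave the other things on the bench where they are.

Things in the scene. Friction and masses are not known exactly. Their poses are not given: they have to be found in the camera images.
- clamp: Bench bar clamp, screwed down: flat steel rail 360 x 110 mm, slot along its middle, ears to 81 mm either side. Origin on the bench under the middle of its width, 188 mm from the free end. y runs along the rail to the screw end (rail ends at 172 mm, screw and cross bar at 217, up to 75 mm high), z up. Rail top 30 mm above the bench. The robot stands about -x of it. The screw does not turn, unused.
- head_face (a point): On the black clamping face of the fixed jaw at the screw end: middle of its width, level with the rail's top (30 mm above the bench). The fixed jaw is 96 mm wide, its top 80 mm above the bench. Axes as the clamp's; the room between the jaws lies on its -y side.
- jaw (a joint): Sliding jaw along the rail, m, growing to the screw end (clamp's +y). Gap between the jaw faces = 0.206 - value; 0.108 with both offcuts shut tight. Starts at 0 to 0.047. Locked by notches 4 mm apart (one at 0.108; drops into the nearest) unless the release is pressed; then slides with 1.5 N friction. Upright part 96 mm wide, 22 thick, 80 mm above the bench; tail behind it 45 mm high.
- jaw_face (a point): On the clamping face of the sliding jaw: middle of its width, level with the rail's top. Axes as the clamp's.
- release (a joint): Travel of the thumb release, m: about 0 when up and locked, growing as it is pressed straight down, 0.010 at the bottom. The jaw runs free only beyond 0.0045. Spring: about 5 N at the top, 8 N at the bottom; it springs up by itself when let go, which locks the jaw.
- release_top (a point): Middle of the top of the thumb release: flat black ribbed pad on the tail of the sliding jaw, behind its upright part, 48 mm across the rail by 46 mm along it; top 68 mm above the bench when up, 58 mm when fully down; nothing stands behind or beside it. It rides with the jaw, its middle 49 mm behind the jaw's clamping face. Axes as the clamp's.
- jaw_back (a point): On the flat back of the sliding jaw's upright part (22 mm behind its clamping face, facing the free end), middle of its width, 74 mm above the bench. This face is 96 mm wide and stands 12 mm above the pad's top (22 when the pad is fully down). The pad's middle is 27 mm behind it, so fingertips pressing the pad can push the jaw along by this face. Axes as the clamp's.
- wide_board: Pine offcut 60 x 90 x 19 mm, lying flat on the rail nearer the screw end, its 90 mm edges across the rail, a little askew. Loose, 0.05 kg. Origin in the middle of its underside; x along its 60 mm side, y along its 90 mm side.
- narrow_board: Pine offcut 38 x 70 x 19 mm, lying flat on the rail between the wide one and the sliding jaw, its 70 mm edges across the rail, a little askew. Loose, 0.03 kg. Origin in the middle of its underside; x along its 38 mm side, y along its 70 mm side.
- glue_bottle: Bystander: upright white glue bottle with a red tip, 59 mm across, 168 mm tall, behind the clamp. Origin under its middle.
- tape_measure: Bystander: yellow pocket tape measure, 37 x 84 x 62 mm, standing close on the robot's side of the clamp. Origin under its middle.
- marker_pen: Bystander: black and white marker pen, 135 mm long, 17 mm thick, lying on the far side of the clamp towards its free end. Origin under its middle.
- lever_press: Bystander: tall black and grey hand lever press bolted to the bench at the back left, base roughly 300 mm across, some 0.7 m tall, with arms and a lever sticking out; the robot's arm must pass clear of it. Origin at the middle of its base, on the bench.
- masking_tape: Bystander: roll of masking tape, 109 mm across, 24 mm high, lying flat to the left of the clamp. Origin under its middle.
- sanding_block: Bystander: brown sanding block, 61 x 112 x 34 mm, to the left of the clamp. Origin under its middle.
Mind the look-alikes: they are no part of the job. Of the things like the wide_board, leave any that is yellow; of the rest the larger one is meant.

How it is judged:
On the way, in this order (a step that is already met when the one before it is completed fails the run):
1. the thumb release is held down before the jaw has closed (value of joint release above 0.0045 m and value of joint jaw below 0.07 m), for 0.1 s.
2. with the release still held down, the jaw has been slid up until both offcuts are shut against the fixed jaw (value of joint release above 0.004 m and value of joint jaw between 0.105 and 0.111 m), for 0.1 s.
At the end, for the whole second after the job is handed in: Jaw within 3 mm of closed (joint 0.108), at rest, release up (under 1 mm); both offcuts flat on the rail within 25 mm of its middle and square to it within 0.06 rad, the wide one within 3 mm of touching the fixed jaw, the narrow one within 3 mm of its place when all is shut tight (value of joint jaw between 0.105 and 0.111 m and value of joint release below 0.001 m and velocity of joint jaw between -0.005 and 0.005 m/s and y of wide_board in the frame of head_face between -0.033 and -0.027 m and x of wide_board in the frame of head_face between -0.025 and 0.025 m and z of each of wide_board, narrow_board in the frame of head_face below 0.004 m and angle between each of wide_board, narrow_board's own z axis and vertical below 0.06 rad and angle between the x axis of each of wide_board, narrow_board and the y axis of clamp, either way round below 0.06 rad and y of narrow_board in the frame of head_face between -0.082 and -0.076 m and x of narrow_board in the frame of head_face between -0.025 and 0.025 m and linear speed of each of wide_board, narrow_board below 0.02 m/s).
It fails at once if an offcut was lifted (more than 12 mm off the rail) (height (world z) of any of wide_board, narrow_board above 0.042 m).
It fails at once if a bystander was moved more than 30 mm (distance of any of glue_bottle, tape_measure, marker_pen, masking_tape, sanding_block from where it was at the start of the episode above 0.03 m).
It also fails if it takes over 48 s, if anything falls off the work surface, if the arm or the gripper's body presses on something with over 40 N, if the wrist force passes 120 N, or if a joint passes its speed limit or range.

## Robot

A 7-joint arm with a two-finger parallel gripper is mounted at the origin on a cart in front of the work surface, level with it; the furniture and walls round the work are solid. World frame = base frame: x ahead of the robot, y to its left, z up, the work surface at z = 0. Lengths are in m, angles in rad, forces in N, time in s.
With the tool pointing down it reaches from about 0.425 to 0.925 m from the base axis. Payload 6.8 kg.
Tool frame: the origin (TCP) lies between the finger pads; the fingertips stand 17 mm ahead of it and the grasp point (between the pads) lies 2 mm behind it; z points along the fingers, y is the line along which they close (so a half turn about z gives the same grasp; the last joint's range is limited). The gripper opens to 88 mm and grips with 3 to 60 N. Pads are 20 mm wide; open, the fingers measure 115 mm over their backs; the gripper's body (75 mm by 178 mm) begins 61 mm behind the grasp point.
Start: joints at [-1.308, 0.477, 0.022, 1.555, -0.011, 1.109, -0.083], TCP at [0.245, 0.629, 0.24] pointing down, gripper open.
Joint ranges: [-2.96, 2.96], [-0.34, 2.1], [-1.41, 1.46], [0.24, 2.44], [-1.37, 4.51], [0.17, 1.92], [-2.96, 2.96]. Speed limits (rad/s): [2.39, 2.39, 3.14, 3.14, 3.14, 3.14, 3.14].

## Interface

Orientations are given as a unit quaternion [w, x, y, z].
In Python, from plant import status, imaging, sign_off gives the robot as it stands.
- The arm moves only by the tool apply_moves, never from a script. Its arguments are lists of equal length, an entry for each row: "linear": the shift along the tool's x, y, z in units of 0.02 m (1.0 is 0.02 m), a list of three; "rotation": the turn, a rotation vector about the tool's x, y, z in units of 4 degrees (1.0 is 4 degrees), a list of three; "gripper": the closure, from -1 (fully open) to 1 (shut). In form: {"linear": [[tx, ty, tz], ...], "rotation": [[ax, ay, az], ...], "gripper": [gripper, ...]}. A call has exactly 10 rows; each row shifts and turns the commanded pose from where the row before left it, along the tool's axes as they then stand; what a row does not reach is not made up. A row lasts 1/12 s, in which the tool goes at most 41.7 mm and 7.16 degrees, less where a joint would pass 70% of its speed; a pose out of reach is approached as far as the arm can. A call with a number of a shift or a turn outside -1 to 1 is refused whole. A call with a gripper value outside its range is refused whole. The fingers move at their own pace and stop on an object; "squeeze" is the grip in N (left out, the last holds). Time passes only in rows, so rows that do not move let the fingers close, or fill a call up. It gives the time, the measured TCP pose, the force, the opening and the grip force at its end, in the units of the state.
- status.state(): the state, without advancing time (a new reading comes with each control period).
- imaging.read_camera(name): name is "scene" or "top" or "wrist"; returns a dict with "color" (420x560x3 uint8, blue, green, red), "mtx" (3x3 intrinsics, pixels), "R" (3x3) and "t" (3): a world point X has camera coordinates R X + t. Camera axes: x right, y down, z forward; pixel columns grow to the right and rows downward; lengths in m; the calibration is good to about 2 mm. A picture is of the moment at which its call begins. There is no depth.
- sign_off(): hands the job in; it is judged then, once.
The state is a dict: "time": time; "joints": joint angles; "joint_velocities": joint speeds; "effort": joint torques, N m; "ee_pos": TCP position; "tcp_rot": TCP orientation; "contact_force": force on the tool from outside, world axes, zero at the start; "moment": the same for the moment, N m; "opening": finger opening in m; "gripper_force": force on a finger pad.
Only numpy, scipy, OpenCV 4.12 (cv2) and the standard library are available. Lean on these libraries where they do the work, as an engineer would, in place of code of your own. Each camera call takes 0.05 s, during which the arm holds its last target. There are 200 camera calls.

## Working session

There is one attempt and no reset: what is moved stays moved. The work goes in short steps, Python scripts to look and compute and a tool call to move; the robot and the scene stay as the last step left them, time stands still between calls to the robot, and variables do not carry over. Pictures are saved under pics/ and viewed, at most 10 in all, crops included, and the job is handed in when it is done.

Besides the shell and the picture viewer there is one more tool, called after "Emit:" as name(argument=value, ...) on one line, values as JSON. apply_moves: Moves the arm, as the interface text tells. Its arguments: {"type":"object","properties":{"linear":{"type":"array"},"rotation":{"type":"array"},"gripper":{"type":"array"},"squeeze":{"type":"number"}},"required":["linear","rotation","gripper"]}

```bash
mkdir -p pics
python3 - <<'E'
from plant import status, imaging
import cv2, numpy as np
s=status.state(); print({k:np.round(v,3) for k,v in s.items()})
for n in ("scene","top"):
    c=imaging.read_camera(n); cv2.imwrite(f"pics/{n}0.png",c["color"])
    np.savez(f"{n}0.npz",**c); print(n,c["mtx"],c["R"],c["t"])
E
```

```text
{'time': np.float64(0.0), 'joints': array([-1.308,  0.478,  0.022,  1.556, -0.012,  1.109, -0.083]), 'joint_velocities': array([-0.001,  0.001,  0.   ,  0.   ,  0.001, -0.   ,  0.001]), 'effort': array([-1.0000e-03, -5.8284e+01,  1.5340e+00, -2.7262e+01, -5.4000e-02,
        1.7000e-02,  0.0000e+00]), 'ee_pos': array([0.244, 0.629, 0.239]), 'tcp_rot': array([-0.   ,  0.184,  0.983, -0.001]), 'contact_force': array([ 0.087, -0.379,  0.56 ]), 'moment': array([0.012, 0.018, 0.028]), 'gripper_force': np.float64(0.0), 'opening': np.float64(0.088)}
scene [[494.15628256   0.         289.98143499]
 [  0.         494.15628256 212.35941202]
 [  0.           0.           1.        ]] [[ 7.45177269e-01 -6.66866180e-01 -5.79679140e-04]
 [-4.53554390e-01 -5.06178327e-01 -7.33533855e-01]
 [ 4.88875499e-01  5.46875671e-01 -6.79652667e-01]] [-0.37317971  0.36065695  0.95990778]
top [[384.04073321   0.         282.66419227]
 [  0.         384.04073321 211.81387834]
 [  0.           0.           1.        ]] [[-0.01852156 -0.99982743 -0.00143599]
 [-0.98345938  0.01847713 -0.18018392]
 [ 0.18017936 -0.00192505 -0.98363189]] [0.09334266 0.59335755 1.05447656]
```

View pics/top0.png

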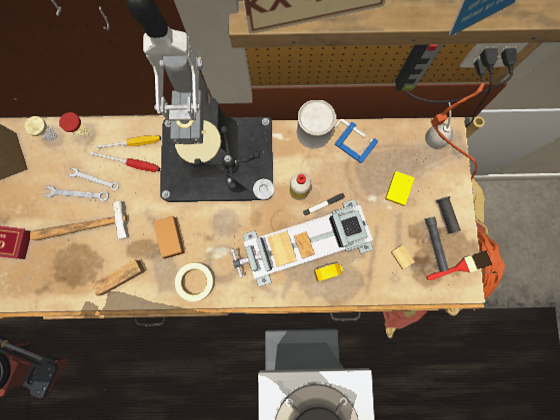

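View pics/scene0.png

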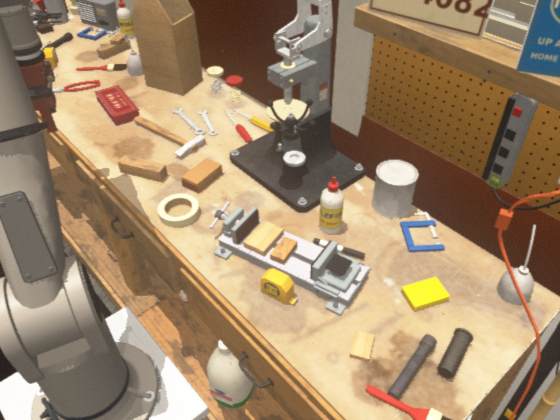

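The top view shows the clamp running from the screw at (237,262) to its free end at (370,225). The sliding jaw and its black pad are near (352,226), the wide board at (283,248) and the narrow one at (304,243). There are three candidates for wide_board: the yellow block (400,188), the small pine piece (402,256), and the larger pine board on the rail (283,248). The last fits, because it is pine, larger and on the rail. I'll confirm it in a crop.

```bash
cat > h.py <<'E'
import numpy as np
def ray(c,uv,z):
    d=np.linalg.solve(c["mtx"],[uv[0],uv[1],1.]); R,t=c["R"],c["t"]
    o=-R.T@t; d=R.T@d; return o+d*(z-o[2])/d[2]
def proj(c,X):
    p=c["mtx"]@(c["R"]@np.array(X,float)+c["t"]); return p[:2]/p[2]
E
python3 - <<'E'
import cv2,numpy as np
from h import *
c=np.load("top0.npz"); im=c["color"]
a=im[190:295,225:425]; cv2.imwrite("pics/crop.png",cv2.resize(a,None,fx=4,fy=4,interpolation=cv2.INTER_CUBIC))
# black pad blobs
m=(im.max(2)<70).astype(np.uint8)
n,l,st,ce=cv2.connectedComponentsWithStats(m)
for i in range(1,n):
    x,y=ce[i]
    if 225<x<400 and 195<y<290 and st[i,4]>15:
        pts=np.argwhere(l==i)[:,::-1].astype(np.float32)
        print(st[i],ce[i],cv2.minAreaRect(pts),ray(c,ce[i],.068).round(4))
E
```

```text
[329 194  15  10  28] [336.89285714 199.        ] ((335.9000549316406, 198.80003356933594), (4.0249223709106445, 16.099689483642578), 63.43495178222656) [ 0.6268 -0.0738  0.068 ]
[330 216  13  31 102] [335.5        231.40196078] ((335.4864196777344, 231.3620147705078), (31.951953887939453, 3.766967535018921), 70.34617614746094) [ 0.5334 -0.0658  0.068 ]
[342 217  19  19 193] [351.16062176 225.44559585] ((351.1499938964844, 225.9500274658203), (15.811387062072754, 15.495158195495605), 71.56504821777344) [ 0.5496 -0.1108  0.068 ]
[261 238  11  31  35] [266.2        253.22857143] ((266.11962890625, 252.96217346191406), (31.618793487548828, 1.0539594888687134), 72.47443389892578) [0.4757 0.1305 0.068 ]
```

View pics/crop.png

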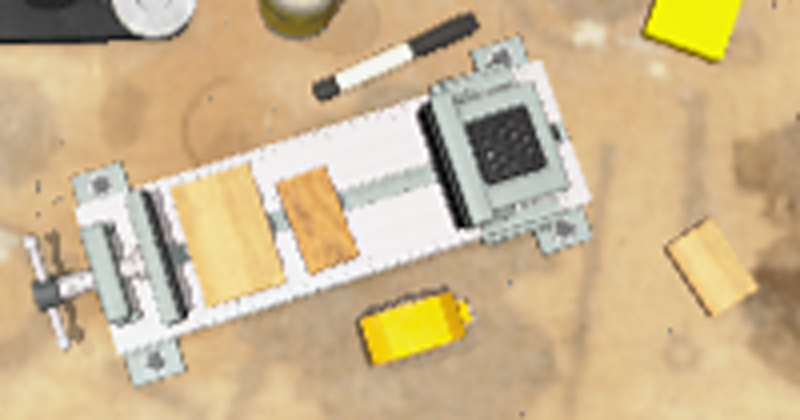

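The crop confirms the layout. The larger pine board on the rail at crop (228,233) is wide_board and the one at (317,218) is narrow_board. The pad is at (507,146).

Run:
```python
import numpy as np
from h import *
c=np.load("top0.npz")
f=lambda p,z: ray(c,(225+(p[0]+.5)/4-.5,190+(p[1]+.5)/4-.5),z)
a,b=f((590,200),.03),f((122,353),.03); a2,b2=f((540,62),.03),f((140,187),.03)
for p,q in((a,b),(a2,b2)):
    d=q-p; print("edge",p.round(4),q.round(4),np.degrees(np.arctan2(d[1],d[0])))
th=np.arctan2(*(((b-a)/np.linalg.norm(b-a)+(b2-a2)/np.linalg.norm(b2-a2))[[1,0]]))
u=np.array([np.cos(th),np.sin(th)]); v=np.array([u[1],-u[0]])
print("u",u,"mid off",((a+a2)/2)[:2]@v)
for n,p,z in(("pad",(507,146),.068),("jawtop",(462,152),.08),("wide",(228,233),.049),("nar",(317,218),.049),("headtop",(165,250),.08),("bottle tip",(300,-50),.168),("pen",(395,57),.0),("tape",(415,328),.06)):
    w=f(p,z)[:2]; print(n,w.round(4),"along",(w@u).round(4),"across",(w@v).round(4))
```

```text
edge [ 0.5122 -0.1766  0.03  ] [0.4088 0.1645 0.03  ] 106.86555535433014
edge [ 0.6152 -0.1458  0.03  ] [0.5279 0.1507 0.03  ] 106.4176165867179
u [-0.28638385  0.95811497] mid off 0.49395573640130147
pad [ 0.5476 -0.1113] along -0.2635 across 0.4928
jawtop [ 0.5423 -0.0775] along -0.2295 across 0.4974
wide [0.4915 0.0871] along -0.0573 across 0.4959
nar [0.501  0.0234] along -0.121 across 0.4867
headtop [0.4778 0.1308] along -0.0115 across 0.4953
bottle tip [0.6659 0.0362] along -0.156 across 0.6484
pen [ 0.6271 -0.042 ] along -0.2199 across 0.5888
tape [ 0.4219 -0.0421] along -0.1612 across 0.3921
```

Emit:
apply_moves(linear=[[0,0,0],[0,0,0],[0,0,0],[0,0,0],[0,0,0],[0,0,0],[0,0,0],[0,0,0],[0,0,0],[0,0,0]], rotation=[[0,0,-1],[0,0,-1],[0,0,-1],[0,0,-1],[0,0,-1],[0,0,-1],[0,0,-1],[0,0,-1],[0,0,-1],[0,0,0]], gripper=[1,1,1,1,1,1,1,1,1,1])

```text
time: 0.93
ee_pos: [0.2446, 0.6288, 0.2391]
tcp_rot: [-0.0, -0.13, 0.992, -0.0]
contact_force: [0.3, -0.3, -0.4]
opening: 0.0248
gripper_force: 0.0
```

Emit:
apply_moves(linear=[[-0.2,-1,0],[-0.2,-1,0],[-0.2,-1,0],[-0.2,-1,0],[-0.2,-1,0],[-0.2,-1,0],[-0.2,-1,0],[-0.2,-1,0],[-0.2,-1,0],[-0.2,-1,0]], rotation=[[0,0,-0.43],[0,0,0],[0,0,0],[0,0,0],[0,0,0],[0,0,0],[0,0,0],[0,0,0],[0,0,0],[0,0,0]], gripper=[1,1,1,1,1,1,1,1,1,1])

```text
time: 1.77
ee_pos: [0.3394, 0.4473, 0.2395]
tcp_rot: [-0.0, -0.142, 0.99, -0.0]
contact_force: [0.3, -1.0, 0.4]
opening: 0.0005
gripper_force: 0.0
```

Emit:
apply_moves(linear=[[-0.2,-1,0],[-0.2,-1,0],[-0.2,-1,0],[-0.2,-1,0],[-0.2,-1,0],[-0.2,-1,0],[-0.2,-1,0],[-0.2,-1,0],[-0.2,-1,0],[-0.2,-1,0]], rotation=[[0,0,0],[0,0,0],[0,0,0],[0,0,0],[0,0,0],[0,0,0],[0,0,0],[0,0,0],[0,0,0],[0,0,0]], gripper=[1,1,1,1,1,1,1,1,1,1])

```text
time: 2.6
ee_pos: [0.4344, 0.2669, 0.2395]
tcp_rot: [-0.0, -0.142, 0.99, 0.0]
contact_force: [0.7, 0.1, -0.5]
opening: 0.0001
gripper_force: 0.0
```

Emit:
apply_moves(linear=[[0,-1,0],[0,-1,0],[0,-1,0],[0,-1,0],[0,-1,0],[0,-1,0],[0,-1,0],[0,-1,0],[0,-1,0],[0,-1,0]], rotation=[[0,0,0],[0,0,0],[0,0,0],[0,0,0],[0,0,0],[0,0,0],[0,0,0],[0,0,0],[0,0,0],[0,0,0]], gripper=[1,1,1,1,1,1,1,1,1,1])

```text
time: 3.43
ee_pos: [0.4909, 0.0752, 0.2396]
tcp_rot: [-0.0, -0.142, 0.99, 0.0]
contact_force: [0.1, 1.2, 0.7]
opening: 0.0007
gripper_force: 0.0
```

Emit:
apply_moves(linear=[[0,-1,0],[0,-1,0],[0,-1,0],[0,-1,0],[0,-1,0],[0,-1,0],[0,-1,0],[0,-1,0],[0,-0.5,0],[0,0,0]], rotation=[[0,0,0],[0,0,0],[0,0,0],[0,0,0],[0,0,0],[0,0,0],[0,0,0],[0,0,0],[0,0,0],[0,0,0]], gripper=[1,1,1,1,1,1,1,1,1,1])

```text
time: 4.27
ee_pos: [0.5392, -0.0892, 0.2396]
tcp_rot: [-0.0, -0.141, 0.99, -0.0]
contact_force: [-0.3, 0.1, -0.2]
opening: 0.0007
gripper_force: 0.0
```

Emit:
apply_moves(linear=[[-0.15,-0.6,0],[0,-0.55,0],[0,0,1],[0,0,1],[0,0,1],[0,0,1],[0,0,1],[0,0,1],[0,0,0.5],[0,0,0]], rotation=[[0,0,0],[0,0,0],[0,0,0],[0,0,0],[0,0,0],[0,0,0],[0,0,0],[0,0,0],[0,0,0],[0,0,0]], gripper=[1,1,1,1,1,1,1,1,1,1])

```text
time: 5.1
ee_pos: [0.5472, -0.1076, 0.1075]
tcp_rot: [-0.002, -0.143, 0.99, 0.0]
contact_force: [-0.1, -0.3, -0.6]
opening: 0.0005
gripper_force: 0.0
```

Run:
```python
from plant import status, imaging
import cv2, numpy as np
print(status.state()["ee_pos"])
c=imaging.read_camera("scene"); w=imaging.read_camera("wrist")
a=cv2.resize(c["color"][180:330,190:390],None,fx=2,fy=2,interpolation=cv2.INTER_CUBIC)
b=cv2.resize(w["color"],(400,300))
cv2.imwrite("pics/s1.png",np.hstack([a,b]))
```

```text
[ 0.54717608 -0.10760864  0.10751688]
```

View pics/s1.png

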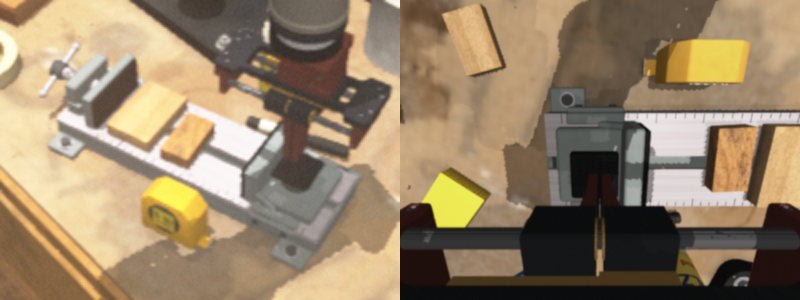

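The scene crop at (290,180) and the wrist view at (600,180) show the closed fingertips over the black pad, just behind the upright. I'll press now.

Emit:
apply_moves(linear=[[0,0,0.3],[0,0,0.3],[0,0,0.2],[0,0,0.2],[0,0,0.2],[0,0,0.2],[0,0,0.15],[0,0,0],[0,0,0],[0,0,0]], rotation=[[0,0,0],[0,0,0],[0,0,0],[0,0,0],[0,0,0],[0,0,0],[0,0,0],[0,0,0],[0,0,0],[0,0,0]], gripper=[1,1,1,1,1,1,1,1,1,1])

```text
time: 6.03
ee_pos: [0.5486, -0.108, 0.079]
tcp_rot: [0.0, -0.143, 0.99, 0.0]
contact_force: [-2.1, 0.5, 5.9]
opening: 0.0005
gripper_force: 3.4
```

Emit:
apply_moves(linear=[[0,0,0.1],[0,0,0.05],[0,0,0],[0,0,0],[0,0,0],[0,0,0],[0,0,0],[0,0,0],[0,0,0],[0,0,0]], rotation=[[0,0,0],[0,0,0],[0,0,0],[0,0,0],[0,0,0],[0,0,0],[0,0,0],[0,0,0],[0,0,0],[0,0,0]], gripper=[1,1,1,1,1,1,1,1,1,1])

```text
time: 6.87
ee_pos: [0.5486, -0.1081, 0.0761]
tcp_rot: [0.0, -0.143, 0.99, 0.0]
contact_force: [-2.6, 0.7, 8.1]
opening: 0.0004
gripper_force: 3.8
```

Emit:
apply_moves(linear=[[0,0.15,0],[0,0.2,0],[0,0.25,0],[0,0.25,0],[0,0.25,0],[0,0.25,0],[0,0.25,0],[0,0.25,0],[0,0.25,0],[0,0.25,0]], rotation=[[0,0,0],[0,0,0],[0,0,0],[0,0,0],[0,0,0],[0,0,0],[0,0,0],[0,0,0],[0,0,0],[0,0,0]], gripper=[1,1,1,1,1,1,1,1,1,1])

```text
time: 7.7
ee_pos: [0.5355, -0.064, 0.0763]
tcp_rot: [0.0, -0.143, 0.99, -0.001]
contact_force: [-1.2, -1.8, 7.9]
opening: 0.0003
gripper_force: 3.8
```

Run:
```python
from plant import status, imaging
import cv2, numpy as np
s=status.state();print(s["ee_pos"],s["contact_force"])
c=imaging.read_camera("scene"); w=imaging.read_camera("wrist")
a=cv2.resize(c["color"][180:330,190:390],None,fx=2,fy=2,interpolation=cv2.INTER_CUBIC)
b=cv2.resize(w["color"],(400,300))
cv2.imwrite("pics/s2.png",np.hstack([a,b]))
```

```text
[ 0.53550551 -0.06404574  0.07628718] [-1.18185071 -1.83161107  7.9047553 ]
```

View pics/s2.png

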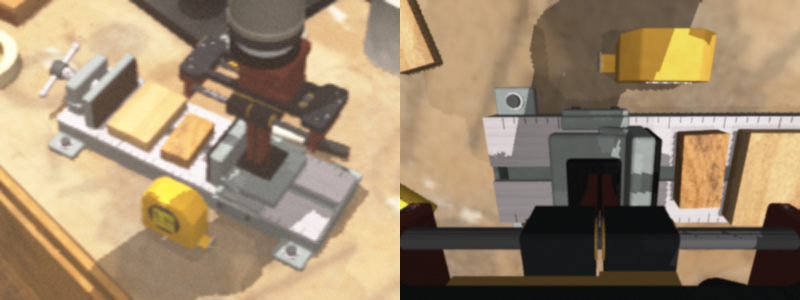

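The jaw is riding along with the fingertips at crop (240,160), and the narrow board at (188,140) is not touched yet.

Emit:
apply_moves(linear=[[0,0.25,0],[0,0.25,0],[0,0.25,0],[0,0.25,0],[0,0.25,0],[0,0.25,0],[0,0.25,0],[0,0.25,0],[0,0.25,0],[0,0.1,0]], rotation=[[0,0,0],[0,0,0],[0,0,0],[0,0,0],[0,0,0],[0,0,0],[0,0,0],[0,0,0],[0,0,0],[0,0,0]], gripper=[1,1,1,1,1,1,1,1,1,1])

```text
time: 8.63
ee_pos: [0.5219, -0.0183, 0.0761]
tcp_rot: [0.0, -0.143, 0.99, -0.0]
contact_force: [-1.3, -2.1, 6.7]
opening: 0.0005
gripper_force: 3.8
```

Emit:
apply_moves(linear=[[0,0.1,0],[0,0.1,0],[0,0.1,0],[0,0.1,0],[0,0.1,0],[0,0.1,0],[0,0,0],[0,0,0],[0,0,0],[0,0,0]], rotation=[[0,0,0],[0,0,0],[0,0,0],[0,0,0],[0,0,0],[0,0,0],[0,0,0],[0,0,0],[0,0,0],[0,0,0]], gripper=[1,1,1,1,1,1,1,1,1,1])

```text
time: 9.47
ee_pos: [0.5188, -0.0076, 0.0762]
tcp_rot: [0.0, -0.143, 0.99, -0.0]
contact_force: [-1.8, -3.1, 7.1]
opening: 0.0004
gripper_force: 3.8
```

Run:
```python
from plant import status, imaging
import cv2, numpy as np
s=status.state();print(s["ee_pos"],s["contact_force"])
c=imaging.read_camera("scene"); w=imaging.read_camera("wrist")
a=cv2.resize(c["color"][180:330,190:390],None,fx=2,fy=2,interpolation=cv2.INTER_CUBIC)
b=cv2.resize(w["color"],(400,300))
cv2.imwrite("pics/s3.png",np.hstack([a,b]))
```

```text
[ 0.51882034 -0.00759157  0.07619351] [-1.82159021 -3.13817887  7.11806812]
```

View pics/s3.png

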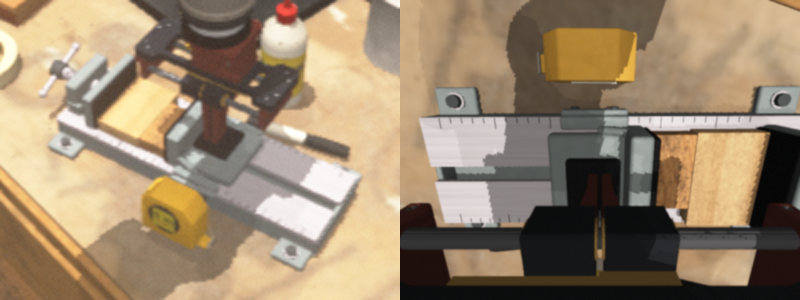

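The boards are nearly shut, with a small gap left at the head at crop (125,85). I'll keep pushing slowly.

Emit:
apply_moves(linear=[[0,0.06,0],[0,0.06,0],[0,0.06,0],[0,0.06,0],[0,0.06,0],[0,0.06,0],[0,0,0],[0,0,0],[0,0,0],[0,0,0]], rotation=[[0,0,0],[0,0,0],[0,0,0],[0,0,0],[0,0,0],[0,0,0],[0,0,0],[0,0,0],[0,0,0],[0,0,0]], gripper=[1,1,1,1,1,1,1,1,1,1])

```text
time: 10.4
ee_pos: [0.518, -0.0013, 0.0766]
tcp_rot: [0.002, -0.143, 0.99, -0.001]
contact_force: [0.4, -4.9, 7.1]
opening: 0.0002
gripper_force: 3.7
```

Emit:
apply_moves(linear=[[0,0.06,0],[0,0.06,0],[0,0.06,0],[0,0.06,0],[0,0,0],[0,0,0],[0,0,0],[0,0,0],[0,0,0],[0,0,0]], rotation=[[0,0,0],[0,0,0],[0,0,0],[0,0,0],[0,0,0],[0,0,0],[0,0,0],[0,0,0],[0,0,0],[0,0,0]], gripper=[1,1,1,1,1,1,1,1,1,1])

```text
time: 11.23
ee_pos: [0.5169, 0.0034, 0.0766]
tcp_rot: [0.002, -0.142, 0.99, -0.001]
contact_force: [0.9, -4.7, 7.4]
opening: 0.0004
gripper_force: 3.7
```

Emit:
apply_moves(linear=[[0,0.08,0],[0,0.08,0],[0,0.08,0],[0,0.08,0],[0,0,0],[0,0,0],[0,0,0],[0,0,0],[0,0,0],[0,0,0]], rotation=[[0,0,0],[0,0,0],[0,0,0],[0,0,0],[0,0,0],[0,0,0],[0,0,0],[0,0,0],[0,0,0],[0,0,0]], gripper=[1,1,1,1,1,1,1,1,1,1])

```text
time: 12.07
ee_pos: [0.5165, 0.0046, 0.0768]
tcp_rot: [0.003, -0.141, 0.99, -0.004]
contact_force: [5.2, -17.0, 2.2]
opening: 0.0006
gripper_force: 11.2
```

Run:
```python
from plant import status, imaging
import cv2, numpy as np
s=status.state();print(s["ee_pos"],s["contact_force"])
c=imaging.read_camera("scene"); w=imaging.read_camera("wrist")
a=cv2.resize(c["color"][195:295,205:325],None,fx=4,fy=4,interpolation=cv2.INTER_CUBIC)[:,:400]
b=cv2.resize(w["color"],(533,400))[:,133:]
cv2.imwrite("pics/s4.png",np.hstack([a,b]))
```

```text
[0.51650605 0.00462038 0.07676139] [  5.15339506 -16.97846032   2.15178811]
```

View pics/s4.png

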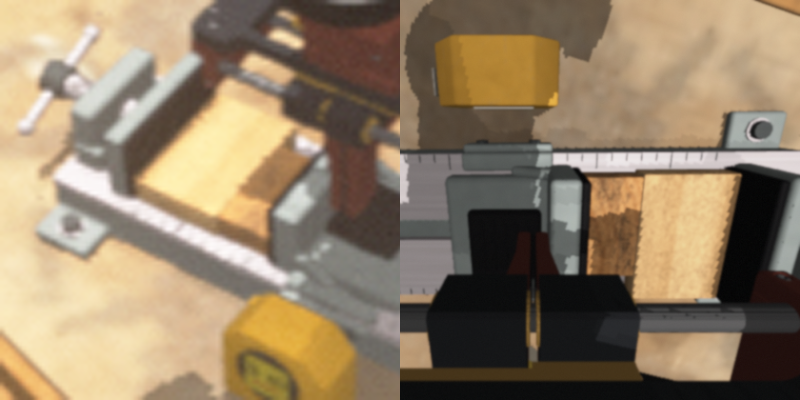

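The jaw and both boards are shut against the head and the push is firm at 17 N. I'll lift straight up so the release locks.

Emit:
apply_moves(linear=[[0,-0.03,0],[0,0,-0.1],[0,0,-0.1],[0,0,-0.15],[0,0,-0.2],[0,0,-0.3],[0,-0.2,-0.5],[0,0,-0.8],[0,0,-1],[0,0,-1]], rotation=[[0,0,0],[0,0,0],[0,0,0],[0,0,0],[0,0,0],[0,0,0],[0,0,0],[0,0,0],[0,0,0],[0,0,0]], gripper=[1,1,1,1,1,1,1,1,1,1])

```text
time: 13.0
ee_pos: [0.5142, 0.0067, 0.1591]
tcp_rot: [-0.001, -0.143, 0.99, 0.0]
contact_force: [0.6, 0.1, 0.3]
opening: 0.0004
gripper_force: 0.0
```

Emit:
apply_moves(linear=[[0,-1,-1],[0,-1,-1],[0,-1,-1],[0,-1,-1],[0,-1,0],[0,-1,0],[0,-1,0],[0,-1,0],[0,0,0],[0,0,0]], rotation=[[0,0,0],[0,0,0],[0,0,0],[0,0,0],[0,0,0],[0,0,0],[0,0,0],[0,0,0],[0,0,0],[0,0,0]], gripper=[1,1,1,1,1,1,1,1,1,1])

```text
time: 13.83
ee_pos: [0.5598, -0.1474, 0.2384]
tcp_rot: [-0.0, -0.142, 0.99, -0.0]
contact_force: [-0.5, 0.5, -0.0]
opening: 0.0006
gripper_force: 0.0
```

Run:
```python
from plant import status, imaging
import cv2, numpy as np
s=status.state();print(s["ee_pos"],s["contact_force"])
c=imaging.read_camera("scene"); w=imaging.read_camera("top")
a=cv2.resize(c["color"][195:295,205:305],(400,400),interpolation=cv2.INTER_CUBIC)
b=cv2.resize(w["color"][210:290,235:315],(400,400),interpolation=cv2.INTER_CUBIC)
cv2.imwrite("pics/s5.png",np.hstack([a,b]))
```

```text
[ 0.55977226 -0.14743633  0.23838966] [-0.50925547  0.49945585 -0.03956228]
```

View pics/s5.png

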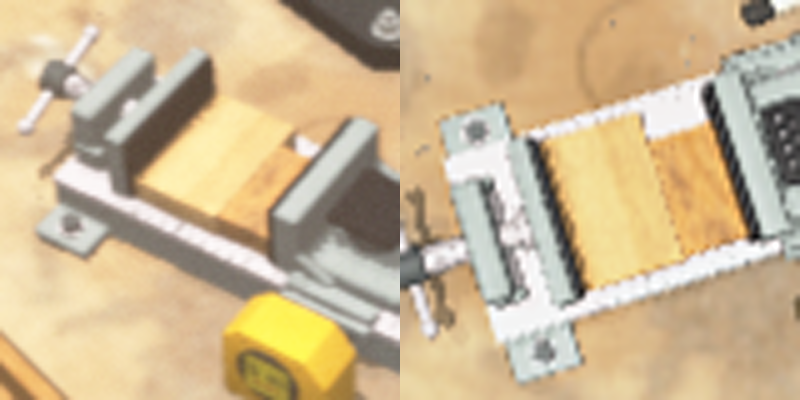

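The right half of the picture shows the boards shut edge to edge against the head at (560,210) and the jaw at (735,160). Both are square, and the narrow one is only about 10 mm off the middle. I'm handing in.

```bash
python3 -c "
from plant import sign_off
print(sign_off())"
```

```text
the job is handed in; nothing more can be done
None
```

The clamp is closed: both offcuts are shut edge to edge against the fixed jaw, the hand is clear with the jaw still tight on them, and I handed the job in at about 14 s with no verdict returned.

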